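Close up the colour tubs and swing the keeper shut

ROBOT

A 6-joint arm with a two-finger parallel gripper is mounted at the origin on the work surface. World frame = base frame: x ahead of the robot, y to its left, z up, the work surface at z = 0. Lengths are in m, angles in degrees, forces in N, time in s.
With the tool pointing down it reaches from about 0.4 to 0.825 m from the base axis. Payload 7 kg.
Tool frame: the origin (TCP) lies at the centre of the arm's flange, where the gripper is bolted on; the fingertips stand 178 mm ahead of it and the grasp point (between the pads) lies 159 mm ahead of it (r.tips_ahead is the z of the fingertips in the tool frame, in m); z points along the fingers, y is the line along which they close (so a half turn about z gives the same grasp; the last joint's range is limited). The gripper opens to 88 mm and grips with 3 to 60 N. Pads are 19 mm wide; open, the fingers measure 130 mm over their backs; the gripper's body (78 mm by 193 mm) begins 47 mm behind the grasp point.
Start: joints at [-59.467, 20.546, 0.682, 0, -70.136, -16.507], TCP at [0.164, -0.655, 0.405] pointing down, gripper open.
Joint ranges: [-176.03, 176.03], [-82.01, 121.73], [-58.28, 71.71], [-173.87, 95.51], [-174.79, -0.11], [-173.66, 173.66]. Speed limits (degrees/s): [136.94, 136.94, 172.46, 180, 180, 180].

INTERFACE

Orientations are given as [roll, pitch, yaw] about the fixed x, y, z axes, in that order (R = Rz(yaw) Ry(pitch) Rx(roll)).
In Python, from plant import r gives the robot as it stands. The module is installed in compiled form; this text tells all that it offers.
- The arm moves only by the shell command python3 -m pendant 'ROWS' [FORCE]. ROWS is JSON, a list that holds one entry, the list of rows, each a list of 7 numbers: the shift along the tool's x, y, z in m, then the turn, a rotation vector about the tool's x, y, z in degrees, then the gripper command: -1 is shut, 1 is fully open, values between are in proportion. A call has 1 to 5 rows; each row is the pose to reach, as a shift and turn from the pose commanded when the call began, along the tool's axes at that moment; what a row does not reach only later rows make up. A row lasts 1/10 s, in which the tool goes at most 50 mm and 8.59 degrees, less where a joint would pass 70% of its speed; a pose out of reach is approached as far as the arm can. A call with a gripper value outside its range is refused whole. The fingers move at their own pace and stop on an object; FORCE is the grip in N (left out, the last holds). Time passes only in rows, so rows that repeat a pose let the fingers close. It gives the time, the measured TCP pose, the force, the opening and the grip force at its end, in the units of the state.
- r.get_state(): the state, without advancing time (a new reading comes with each control period).
- r.capture(name): name is "scene" or "top"; returns the picture (480x640x3 uint8, red, green, blue); there is no depth.
- r.camera_params(name): a dict with "fx", "fy", "cx", "cy" (pixels), "dist_coeffs" ([k1, k2, p1, p2, k3] as OpenCV has them; the pictures are not rectified), "R" (3x3) and "t" (3): a world point X has camera coordinates R X + t. Camera axes: x right, y down, z forward; pixel columns grow to the right and rows downward; lengths in m; the calibration is good to about 2 mm. A picture is of the moment at which its call begins. camera_params takes no time and is no camera call.
- r.close_job(): hands the job in; it is judged then, once.
The state is a dict: "time_s": time; "joints": joint angles; "qd": joint speeds; "joint_torque": joint torques, N m; "tcp_pos": TCP position; "eef_rot": TCP orientation; "contact_force": force on the tool from outside, world axes, zero at the start; "moment": the same for the moment, N m; "gripper_width": finger opening in m; "gripper_force": force on a finger pad.
Only numpy, scipy, OpenCV 4.12 (cv2) and the standard library are available. Lean on these libraries where they do the work, as an engineer would, in place of code of your own. Each camera call takes 0.05 s, during which the arm holds its last target. There are 200 camera calls.

TASK

Push the row of five colour tubs along the rail, all together as one row without breaking it up, until it is fully home against the end stop. Then push the yellow keeper round until it lies straight across the rail behind the last tub. This is pushing work only: no tub may be picked up or tipped; leave the paperweight, the jar and the brush where they are.

Things in the scene. Friction and masses are not known exactly. Their poses are not given: they have to be found in the camera images.
- rail: aluminium channel fixed to the bench, 380 mm long along its y, end stop at +y, open at -y. Origin: bench level, mid channel. Floor top at 6 mm; side walls 4 mm thick, tops at 16 mm, 48 mm apart inside (x -24 to +24). Fully home, the five tubs fill y -40 to +180 mm, rearmost centre at y = -18 mm. Paperweight and jar stand on its +x side, brush on its -x side, keeper post beside the -x wall
- stop_face (a point): middle of the stop's inner face, 30 mm above the bench, at rail x = 0, y = +180 mm; the dark steel stop is 64 mm wide, 10 thick, 56 high
- tub_blue: closed square tub of glass colour, white body, blue lid, 44 x 44 mm in plan and 46 mm high (body 36, lid 10), about 0.12 kg. Origin: centre of its underside, z up, y along the rail towards the stop. Stands in the rail touching its neighbours; the order of the colours varies
- tub_orange: closed square tub of glass colour, white body, orange lid, 44 x 44 mm in plan and 46 mm high (body 36, lid 10), about 0.12 kg. Origin: centre of its underside, z up, y along the rail towards the stop. Stands in the rail touching its neighbours; the order of the colours varies
- tub_green: closed square tub of glass colour, white body, green lid, 44 x 44 mm in plan and 46 mm high (body 36, lid 10), about 0.12 kg. Origin: centre of its underside, z up, y along the rail towards the stop. Stands in the rail touching its neighbours; the order of the colours varies
- tub_red: closed square tub of glass colour, white body, red lid, 44 x 44 mm in plan and 46 mm high (body 36, lid 10), about 0.12 kg. Origin: centre of its underside, z up, y along the rail towards the stop. Stands in the rail touching its neighbours; the order of the colours varies
- tub_black: closed square tub of glass colour, white body, black lid, 44 x 44 mm in plan and 46 mm high (body 36, lid 10), about 0.12 kg. Origin: centre of its underside, z up, y along the rail towards the stop. Stands in the rail touching its neighbours; the order of the colours varies
- keeper (a joint): hinge angle of the yellow keeper bar (upright axis), growing anticlockwise seen from above. At 0 it points 30 degrees outward (-x) of the rail's -y direction; at 0.52 along -y; at 2.09, its end of travel, straight across the rail along +x, 5 mm behind a fully home row. Stays where left; friction 0.03 N m, under 1 N at 55 mm from the pivot. Starts at 0 to 0.4, clear of the channel
- keeper_pivot (a point): on the keeper's hinge axis, mid height of the bar (31 mm above the bench), at rail x = -45 mm, y = -49 mm. Its boss is 16 mm across, top 44 mm above the bench
- keeper_tip (a point): free end of the keeper bar, mid height. The bar is 75 mm long from the pivot, 8 mm thick, 22 mm tall (20 to 42 mm above the bench)
- paperweight: bystander: pink glass paperweight, 62 mm across, 49 mm high, loose; origin at the centre of its underside
- jar: bystander: round jar with orange cap, 44 mm across, 58 mm high, loose; origin at the centre of its underside
- brush: bystander: hand brush lying on the bench roughly along the rail, loose; its own x runs along the handle towards the bristles

How it is judged:
By the outcome, as a careful person would: the job done as asked, in the order asked, and still so for the second after the job is handed in, with the robot touching nothing.
It also fails if it takes over 53 s, if anything falls off the work surface, if the arm or the gripper's body presses on something with over 40 N, if the wrist force passes 120 N, or if a joint passes its speed limit or range.

## Working session

There is one attempt and no reset: what is moved stays moved. The work goes in short steps, Python scripts to look and compute and a shell command to move; the robot and the scene stay as the last step left them, time stands still between calls to the robot, and variables do not carry over. Pictures are saved under pics/ and viewed, at most 10 in all, crops included, and the job is handed in when it is done.

```bash
mkdir -p pics
python3 - <<'E'
from plant import r
import cv2,numpy as np
for n in("scene","top"):
    im=r.capture(n); cv2.imwrite(f"pics/{n}0.png",im[:,:,::-1])
    p=r.camera_params(n); print(n,p)
s=r.get_state(); print(s)
E
```

```text
scene {'fx': 623.2584273933362, 'fy': 623.2584273933362, 'cx': 332.6598868484652, 'cy': 245.23088198893558, 'dist_coeffs': array([-0.09864396,  0.        ,  0.        ,  0.        ,  0.        ]), 'R': array([[ 0.56840135,  0.82275091,  0.00092105],
       [ 0.65761553, -0.45364348, -0.60145607],
       [-0.4944307 ,  0.34247414, -0.79890534]]), 't': array([-0.37229371, -0.33006876,  1.07696627])}
top {'fx': 578.5316367888154, 'fy': 578.5316367888154, 'cx': 328.2973890428809, 'cy': 241.06993249961866, 'dist_coeffs': array([0.00869002, 0.        , 0.        , 0.        , 0.        ]), 'R': array([[ 0.01533639, -0.99953621,  0.02630891],
       [-0.99946057, -0.01608882, -0.02863075],
       [ 0.02904075, -0.02585563, -0.99924377]]), 't': array([0.03365383, 0.59177686, 0.78469661])}
{'time_s': 0.1, 'joints': array([-5.94687404e+01,  2.05884270e+01,  6.38089145e-01, -1.73708590e-02,
       -7.01360864e+01, -1.65072710e+01]), 'qd': array([-0.03644653, -0.03333595,  0.18017599,  0.13494526,  0.05035466,
       -0.07775928]), 'joint_torque': array([-3.71267713e-03, -5.84160876e+01,  2.93748611e+01,  7.01564535e+00,
        1.01643149e-02, -7.41978715e-05]), 'tcp_pos': array([ 0.16352905, -0.6547118 ,  0.40379786]), 'eef_rot': array([ 1.79912497e+02, -8.90116748e-03, -1.65981919e+02]), 'contact_force': array([ 0.76178094, -0.36426257, -0.4141954 ]), 'moment': array([-0.04163446,  0.03650429,  0.01077202]), 'gripper_force': 0.0, 'gripper_width': 0.08762683633190048}
```

View pics/top0.png

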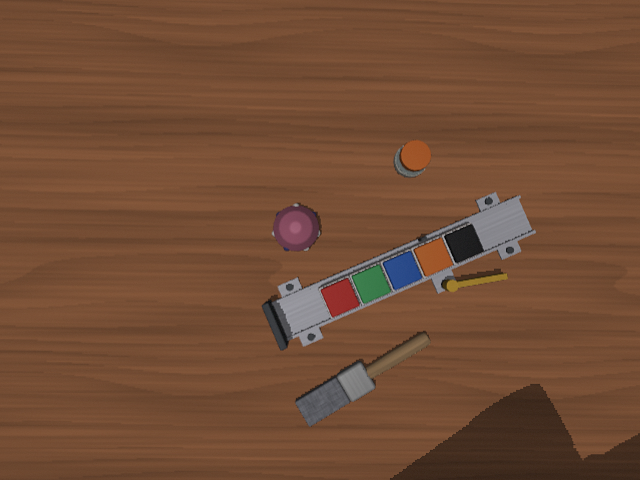

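View pics/scene0.png

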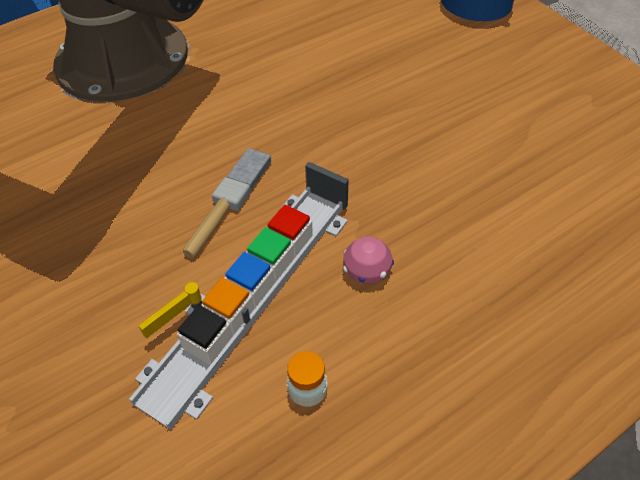

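The top view shows, from the stop at (276,325) outwards, red (340,298), green (371,285), blue (402,271), orange (434,258) and black (464,243). The keeper boss is at (452,285) with its tip at (505,276). The scene view agrees, and there is a small dark feature on the +x wall at top (422,238) and scene (246,316).

```bash
cat > h.py <<'E'
from plant import r
import cv2,numpy as np
def ray(n,uv,z):
    p=r.camera_params(n); K=np.array([[p['fx'],0,p['cx']],[0,p['fy'],p['cy']],[0,0,1]])
    q=cv2.undistortPoints(np.array(uv,float).reshape(-1,1,2),K,p['dist_coeffs'])[:,0]
    d=np.c_[q,np.ones(len(q))]@p['R']; c=-p['R'].T@p['t']
    return c+d*((z-c[2])/d[:,2])[:,None]
COL={'red':((0,170,90),(4,255,255)),'green':((50,100,60),(80,255,255)),'blue':((100,120,80),(125,255,255)),
'orange':((8,200,170),(14,255,255)),'black':((0,0,0),(179,90,50)),'yellow':((20,150,90),(32,255,255))}
def blobs(im,c,amin=150):
    hsv=cv2.cvtColor(im,cv2.COLOR_RGB2HSV); m=cv2.inRange(hsv,*[np.array(x) for x in COL[c]])
    m=cv2.morphologyEx(m,cv2.MORPH_OPEN,np.ones((3,3)))
    cs,_=cv2.findContours(m,cv2.RETR_EXTERNAL,cv2.CHAIN_APPROX_NONE)
    return [(cv2.contourArea(k),cv2.minAreaRect(k),k) for k in cs if cv2.contourArea(k)>amin]
E
python3 - <<'E'
from h import *
np.set_printoptions(precision=4,suppress=True)
for n in("scene","top"):
    im=r.capture(n)
    hsv=cv2.cvtColor(im,cv2.COLOR_RGB2HSV)
    for c in COL:
        for a,b,k in blobs(im,c):
            z=.042 if c=='yellow' else .052
            print(n,c,int(a),np.round(b[0],1),np.round(b[1],1),round(b[2],1),ray(n,[b[0]],z)[0,:2])
im=r.capture("top"); 
print(cv2.cvtColor(im,cv2.COLOR_RGB2HSV)[[298,285,271,258,243,285,325],[340,371,402,434,464,452,276]])
cv2.imwrite("pics/crop1.png",cv2.resize(im[180:360,250:550,::-1],None,fx=2.6,fy=2.6,interpolation=cv2.INTER_CUBIC))
E
```

```text
scene red 767 [288.2 221.1] [33.5 27.7] 26.6 [0.5202 0.0248]
scene green 889 [268.4 245.2] [35.8 30.4] 26.6 [ 0.5387 -0.0155]
scene blue 951 [247.4 270.4] [35.7 32.1] 29.1 [ 0.5566 -0.0557]
scene blue 264 [35.5  7.5] [15. 29.] 90.0 [-0.169 -0.088]
scene black 1077 [201.5 325.7] [36.7 35.1] 32.5 [ 0.593  -0.1362]
scene black 837 [325.6 187.8] [51.6 23.7] 22.8 [0.5004 0.0955]
scene black 484 [70.8 48.6] [13.8 52.7] 6.8 [-0.0027 -0.077 ]
scene black 2556 [149.5  32.5] [ 65. 103.] 90.0 [0.0355 0.0503]
scene black 186 [70.5  8. ] [16. 19.] 90.0 [-0.1252 -0.0354]
scene yellow 1060 [169.5 308.5] [21.6 73.1] 55.5 [ 0.5452 -0.1554]
top red 817 [339.6 297.2] [29.7 29.4] 66.8 [0.5177 0.0283]
top green 839 [370.8 283.3] [30.1 29.9] 66.8 [ 0.5361 -0.0118]
top blue 839 [401.9 269.9] [29.8 30.1] 66.4 [ 0.5541 -0.052 ]
top black 839 [463.6 243. ] [29.9 30.3] 66.4 [ 0.5902 -0.132 ]
top yellow 348 [476.2 282. ] [10.7 61.1] 83.0 [ 0.5394 -0.1518]
[[  1 179 148]
 [ 68 136 124]
 [110 172 138]
 [ 11 185 161]
 [150  15  33]
 [ 21 177 157]
 [115  24  63]]
```

View pics/crop1.png

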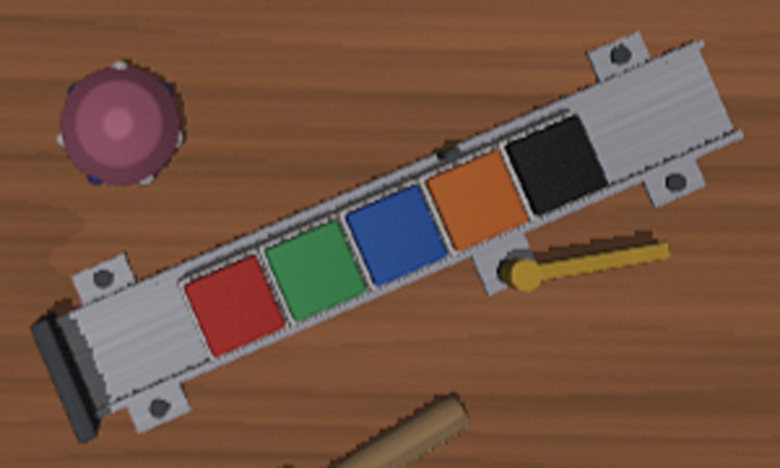

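The crop shows the row touching and seated in the channel. The boss is at crop (525,272), the stop's top inner edge runs about (55,315) to (100,430), and the dark dot at (448,152) looks like a keeper rest on the +x wall.

Run:
```python
from h import *
np.set_printoptions(precision=4,suppress=True)
a=np.radians(24.3);X=np.array([np.cos(a),np.sin(a)]);Y=np.array([-X[1],X[0]])
f=lambda u,v:[250+u/2.6,180+v/2.6]
piv=ray("top",[f(525,272)],.044)[0,:2]; tip=ray("top",[f(667,250)],.042)[0,:2]
O=piv+.045*X+.049*Y
print("O from pivot",O,"keeper dir",np.degrees(np.arctan2((tip-piv)@X,-(tip-piv)@Y)))
for nm,uv,z in[("stop",[f(56,316),f(98,428)],.056),("end",[f(702,42),f(740,134)],.016)]:
    print(nm,[( (p-O)@X,(p-O)@Y) for p in ray("top",uv,z)[:,:2]])
for c,p in dict(red=(.519,.0266),black=(.5916,-.1341)).items(): print(c,(p-O)@X,(p-O)@Y)
s=r.get_state();print("tcp rail",(s['tcp_pos'][:2]-O)@X,(s['tcp_pos'][:2]-O)@Y, s['eef_rot'])
```

```text
O from pivot [ 0.5564 -0.056 ] keeper dir -14.859661285385927
stop [(np.float64(0.029424805871291215), np.float64(0.17512145920732175)), (np.float64(-0.02923959006021556), np.float64(0.17790714176609204))]
end [(np.float64(0.02450829976164068), np.float64(-0.1894223226382581)), (np.float64(-0.027823667597874555), np.float64(-0.1882140336045665))]
red -0.00011356572349958537 0.09073418002929139
black -7.60452676072473e-05 -0.08560426896075558
tcp rail -0.6044656204813932 -0.3840264037271702 [ 179.9558   -0.0062 -165.9751]
```

```bash
python3 -m pendant '[[[-0.042,0.026,0,0,0,-2.05,-1],[-0.084,0.052,0,0,0,-4.1,-1],[-0.126,0.078,0,0,0,-6.15,-1],[-0.168,0.104,0,0,0,-8.2,-1],[-0.21,0.13,0,0,0,-10.27,-1]]]' 40
cat > st.py <<'E'
from h import *
np.set_printoptions(precision=4,suppress=True)
a=np.radians(24.3);X=np.array([np.cos(a),np.sin(a)]);Y=np.array([-X[1],X[0]]);O=np.array([.5564,-.056])
s=r.get_state();R=cv2.Rodrigues
p=s['tcp_pos'];f=s['contact_force'];print("t",s['time_s'],"rail",(p[:2]-O)@X,(p[:2]-O)@Y,"tipz",p[2]-r.tips_ahead,"rot",s['eef_rot'],"F",f[:2]@X,f[:2]@Y,f[2],s['gripper_width'])
E
python3 st.py
```

```text
time_s: 0.75
tcp_pos: [0.3368, -0.4763, 0.4048]
eef_rot: [-180.0, 0.0, -155.6]
contact_force: [-0.1, -0.4, -0.6]
gripper_width: 0.0533
gripper_force: 0.0
t 0.75 rail -0.3731296772857147 -0.29263246909127805 tipz 0.22665704391861344 rot [-179.9869    0.0063 -155.6318] F -0.2505699982215392 -0.31774935893266254 -0.5991046540138214 0.05325817434772102
```

```bash
python3 -m pendant '[[[-0.046,0.018,0.01,0,0,0,-1],[-0.092,0.036,0.02,0,0,0,-1],[-0.138,0.054,0.03,0,0,0,-1],[-0.184,0.072,0.04,0,0,0,-1],[-0.23,0.09,0.05,0,0,0,-1]]]' && python3 -m pendant '[[[-0.046,0.016,0,0,0,0,-1],[-0.092,0.034,0,0,0,0,-1],[-0.123,0.046,0,0,0,0,-1],[-0.138,0.052,0,0,0,0,-1],[-0.143,0.053,0,0,0,0,-1]]]' && python3 st.py
```

```text
time_s: 1.25
tcp_pos: [0.5081, -0.3008, 0.3549]
eef_rot: [-180.0, 0.0, -155.7]
contact_force: [1.1, -0.7, 0.4]
gripper_width: 0.0132
gripper_force: 0.0
time_s: 1.75
tcp_pos: [0.6165, -0.1941, 0.3546]
eef_rot: [180.0, -0.0, -155.6]
contact_force: [-0.1, -0.6, 0.1]
gripper_width: 0.0003
gripper_force: 0.0
t 1.75 rail -0.002020078336524918 -0.15059128129061836 tipz 0.17648667030303214 rot [ 179.9815   -0.028  -155.5989] F -0.3517407474688168 -0.46389454835795363 0.07668627546324108 0.00032708808979619165
```

```bash
python3 -m pendant '[[[-0.002,0,0.04,0,0,0,-1],[-0.002,0,0.08,0,0,0,-1],[-0.002,0,0.12,0,0,0,-1],[-0.002,0,0.145,0,0,0,-1],[-0.002,0,0.157,0,0,0,-1]]]' && python3 -m pendant '[[[0,0,0,0,0,0,-1]]]' && python3 st.py
python3 - <<'E'
from h import *
im=r.capture("scene"); cv2.imwrite("pics/s2.png",cv2.resize(im[140:440,90:440,::-1],None,fx=2,fy=2))
E
```

```text
time_s: 2.25
tcp_pos: [0.6157, -0.1956, 0.1954]
eef_rot: [179.9, -0.2, -155.8]
contact_force: [-0.4, 0.1, -0.1]
gripper_width: 0.0005
gripper_force: 0.0
time_s: 2.35
tcp_pos: [0.6165, -0.1954, 0.1967]
eef_rot: [179.9, -0.2, -155.8]
contact_force: [0.2, 0.7, 0.7]
gripper_width: 0.0006
gripper_force: 0.0
t 2.35 rail -0.002621496029482851 -0.15176146226384715 tipz 0.018556082192554557 rot [ 179.924   -0.159 -155.765] F 0.4958959594403942 0.5929781750016709 0.7475801496483039 0.0006200656715245082
```

View pics/s2.png

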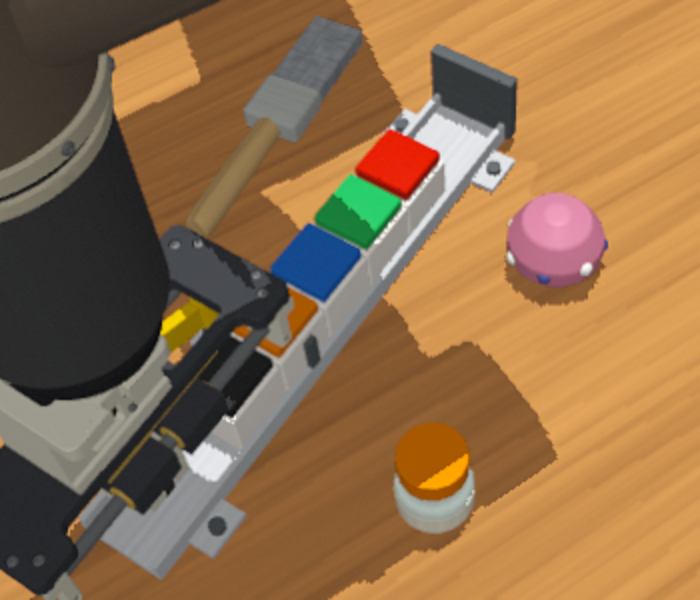

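```bash
python3 -m pendant '[[[-0.002,0.005,0,0,0,0,-1],[-0.002,0.01,0,0,0,0,-1],[-0.002,0.014,0,0,0,0,-1],[-0.002,0.018,0,0,0,0,-1],[-0.002,0.021,0,0,0,0,-1]]]' && python3 st.py && python3 -m pendant '[[[0,0.003,0,0,0,0,-1],[0,0.006,0,0,0,0,-1],[0,0.009,0,0,0,0,-1],[0,0.012,0,0,0,0,-1],[0,0.015,0,0,0,0,-1]]]' && python3 st.py
```

```text
time_s: 2.9
tcp_pos: [0.6105, -0.1741, 0.1986]
eef_rot: [-180.0, 0.0, -155.7]
contact_force: [0.0, 0.2, 0.1]
gripper_width: 0.0003
gripper_force: 0.0
t 2.9 rail 0.0006692254466203842 -0.1298936886976362 tipz 0.020472253174999705 rot [-179.9846    0.0365 -155.6779] F 0.11608064635762512 0.1391208623522468 0.100984449599933 0.0002868316852029651
time_s: 3.4
tcp_pos: [0.6046, -0.1611, 0.1982]
eef_rot: [-180.0, 0.0, -155.7]
contact_force: [1.9, -3.7, -0.2]
gripper_width: 0.0006
gripper_force: 2.0
t 3.4 rail 0.0006489937760983068 -0.11557159186238207 tipz 0.020076214192552372 rot [-179.9697    0.0233 -155.7072] F 0.22026043578180268 -4.177359935954549 -0.16385547057308558 0.0006490564413108965
```

```bash
python3 -m pendant '[[[0,0.004,0,0,0,0,-1],[0,0.009,0,0,0,0,-1],[0,0.014,0,0,0,0,-1],[0,0.019,0,0,0,0,-1],[0,0.024,0,0,0,0,-1]]]' && python3 -m pendant '[[[0,0.005,0,0,0,0,-1],[0,0.009,0,0,0,0,-1],[0,0.013,0,0,0,0,-1],[0,0.016,0,0,0,0,-1],[0,0.018,0,0,0,0,-1]]]' && python3 st.py
cat > row.py <<'E'
from st import *
for n in("scene","top"):
    im=r.capture(n)
    for c in('red','green','blue'):
        for A,b,k in blobs(im,c,60):
            q=ray(n,[b[0]],.052)[0,:2]-O
            if abs(q@X)<.03: print(n,c,int(A),np.round([q@X,q@Y],4))
E
python3 row.py
```

```text
time_s: 3.9
tcp_pos: [0.5943, -0.1387, 0.1981]
eef_rot: [-180.0, 0.0, -155.7]
contact_force: [1.8, -3.4, 0.0]
gripper_width: 0.0004
gripper_force: 2.2
time_s: 4.4
tcp_pos: [0.587, -0.1224, 0.1981]
eef_rot: [-180.0, -0.0, -155.7]
contact_force: [1.5, -3.7, 0.2]
gripper_width: 0.0002
gripper_force: 2.2
t 4.4 rail 0.0005737850083340708 -0.07314510192459517 tipz 0.01998087303729304 rot [-180.       -0.0014 -155.6947] F -0.16815245844330234 -4.001279401651483 0.19030034179457733 0.00018995744259857984
t 4.4 rail 0.0005737850083340708 -0.07314510192459517 tipz 0.01998087303729304 rot [-180.       -0.0014 -155.6947] F -0.16815245844330234 -4.001279401651483 0.19030034179457733 0.00018995744259857984
scene red 712 [0.0002 0.1392]
scene green 803 [0.0004 0.0939]
scene blue 177 [0.0156 0.0585]
scene blue 1097 [0.0196 0.6617]
```

```bash
python3 -m pendant '[[[0,0.003,0,0,0,0,-1],[0,0.006,0,0,0,0,-1],[0,0.009,0,0,0,0,-1],[0,0.011,0,0,0,0,-1],[0,0.012,0,0,0,0,-1]]]' && python3 st.py && python3 -m pendant '[[[0,0.001,0,0,0,0,-1],[0,0.002,0,0,0,0,-1],[0,0.003,0,0,0,0,-1]]]' && python3 st.py
```

```text
time_s: 5.0
tcp_pos: [0.582, -0.1115, 0.1981]
eef_rot: [180.0, -0.0, -155.7]
contact_force: [1.3, -3.6, 0.1]
gripper_width: 0.0003
gripper_force: 2.3
t 5.0 rail 0.0005133443552445274 -0.061179673289756514 tipz 0.019960607769980043 rot [ 179.9986   -0.0062 -155.6913] F -0.25263110440942 -3.7857538159845006 0.12370359935858066 0.00031979798034500697
time_s: 5.3
tcp_pos: [0.5809, -0.109, 0.198]
eef_rot: [-180.0, -0.0, -155.7]
contact_force: [2.2, -4.9, -0.2]
gripper_width: 0.0008
gripper_force: 2.3
t 5.3 rail 0.0005663099451891959 -0.05839935225948285 tipz 0.019949407116412715 rot [-179.9982   -0.0012 -155.706 ] F 0.012057817561318535 -5.366724301464117 -0.1509885529444689 0.0007657355581532217
```

```bash
python3 -m pendant '[[[0,0.001,0,0,0,0,-1],[0,0.002,0,0,0,0,-1]]]' && python3 -m pendant '[[[0,0.001,0,0,0,0,-1],[0,0.001,0,0,0,0,-1]]]' && python3 row.py
```

```text
time_s: 5.5
tcp_pos: [0.5806, -0.1078, 0.1984]
eef_rot: [-179.9, 0.0, -155.7]
contact_force: [5.4, -15.0, 1.0]
gripper_width: 0.0002
gripper_force: 7.5
time_s: 5.7
tcp_pos: [0.5806, -0.1076, 0.1988]
eef_rot: [-179.9, 0.1, -155.7]
contact_force: [5.5, -15.4, -1.0]
gripper_width: 0.0005
gripper_force: 8.1
t 5.7 rail 0.0007942716604265403 -0.05698021118053135 tipz 0.020670784343320425 rot [-179.8538    0.0557 -155.667 ] F -1.336181959977385 -16.24439819095772 -0.9609719763302829 0.00045040512687306655
scene red 699 [-0.0001  0.1544]
scene green 776 [0.0004 0.1096]
scene blue 143 [0.0157 0.075 ]
scene blue 1089 [0.0204 0.6622]
```

The force has risen to 16 N and travel is about 67 mm, so the row is against the stop. I'll back off and go up and over to the outer side of the keeper.

```bash
python3 -m pendant '[[[0,-0.003,0,0,0,0,-1],[0,-0.015,0,0,0,0,-1],[0,-0.03,-0.005,0,0,0,-1],[0,-0.04,-0.04,0,0,0,-1],[0,-0.042,-0.08,0,0,0,-1]]]' && python3 -m pendant '[[[0.03,0,0,0,0,0,-1],[0.065,0,0,0,0,0,-1],[0.09,0,0,0,0,0,-1],[0.1,0,0,0,0,0,-1],[0.1,0,0,0,0,0,-1]]]' && python3 row.py
python3 - <<'E'
from h import *
for n in("scene","top"):
    im=r.capture(n)
    cv2.imwrite(f"pics/{n}3.png",im[:,:,::-1])
E
```

```text
time_s: 6.3
tcp_pos: [0.597, -0.146, 0.2775]
eef_rot: [179.9, -0.2, -155.8]
contact_force: [1.2, 0.4, 0.3]
gripper_width: 0.0004
gripper_force: 0.0
time_s: 6.8
tcp_pos: [0.5052, -0.1866, 0.2786]
eef_rot: [180.0, 0.0, -155.8]
contact_force: [0.5, -0.3, 0.3]
gripper_width: 0.0005
gripper_force: 0.0
t 6.8 rail -0.10035748074986788 -0.09793809860047958 tipz 0.10045432461157458 rot [ 179.9966    0.0226 -155.7779] F 0.3570682423065162 -0.5146012898890444 0.2666021067759236 0.0005374018260688452
scene red 704 [-0.0004  0.1543]
scene green 775 [0.0001 0.1096]
scene blue 847 [0.0003 0.066 ]
scene blue 868 [0.0234 0.6641]
top red 244 [0.0037 0.1711]
top blue 314 [0.0122 0.0687]
```

View pics/scene3.png

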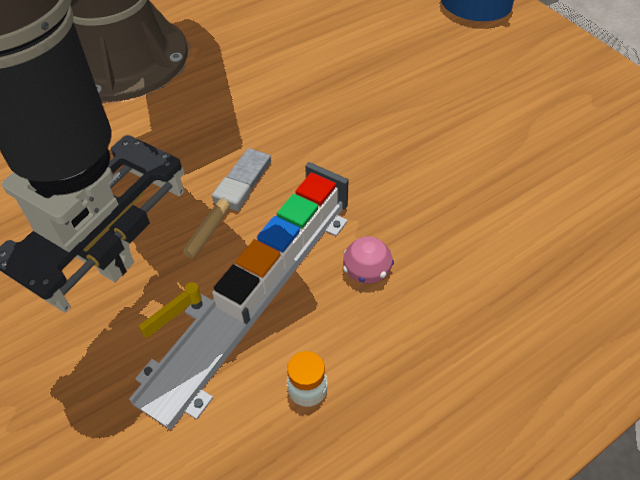

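The row is seated, with red (316,188) touching the stop and black's rear edge at the dark mark (246,318). The keeper is untouched and the finger is clear of the brush, so I'll go down.

```bash
python3 -m pendant '[[[0,0,0.03,0,0,0,-1],[0,0,0.055,0,0,0,-1],[0,0,0.07,0,0,0,-1],[0,0,0.0765,0,0,0,-1],[0,0,0.0765,0,0,0,-1]]]' && python3 st.py
python3 - <<'E'
import numpy as np
c0=np.array([-.1,-.098])
for r_ in[.052]:
  for d in range(-15,91,15):
    a=np.radians(d);u=np.array([np.sin(a),-np.cos(a)]);n=np.array([np.cos(a),np.sin(a)])
    c=np.array([-.045,-.049])+r_*u-n*(.004+.0095*abs(n[0])+.0175*abs(n[1]))
    print(d,np.round(c,4),"tool shift",np.round([-(c-c0)[0],(c-c0)[1]],4))
E
```

```text
time_s: 7.5
tcp_pos: [0.5062, -0.1854, 0.2006]
eef_rot: [180.0, -0.1, -155.7]
contact_force: [-0.2, -0.6, 0.5]
gripper_width: 0.0006
gripper_force: 0.0
t 7.5 rail -0.0989827118894407 -0.09730240794731018 tipz 0.022483313118366238 rot [ 179.9558   -0.1077 -155.6676] F -0.4593968125659232 -0.4806164486865658 0.5144172982599737 0.000583786754360958
-15 [-0.0756 -0.0946] tool shift [-0.0244  0.0034]
0 [-0.0585 -0.101 ] tool shift [-0.0415 -0.003 ]
15 [-0.0486 -0.1038] tool shift [-0.0514 -0.0058]
30 [-0.0372 -0.1045] tool shift [-0.0628 -0.0065]
45 [-0.0246 -0.1021] tool shift [-0.0754 -0.0041]
60 [-0.0119 -0.0957] tool shift [-0.0881  0.0023]
75 [-0.0008 -0.085 ] tool shift [-0.0992  0.013 ]
90 [ 0.007  -0.0705] tool shift [-0.107   0.0275]
```

```bash
python3 -m pendant '[[[-0.012,0.001,0,0,0,0,-1],[-0.024,0.001,0,0,0,0,-1],[-0.034,-0.001,0,0,0,0,-1],[-0.042,-0.003,0,0,0,0,-1],[-0.051,-0.006,0,0,0,0,-1]]]' && python3 -m pendant '[[[-0.006,0,0,0,0,0,-1],[-0.012,-0.001,0,0,0,0,-1],[-0.018,0,0,0,0,0,-1],[-0.024,0.002,0,0,0,0,-1],[-0.03,0.005,0,0,0,0,-1]]]' && python3 st.py
python3 - <<'E'
from h import *
im=r.capture("scene"); cv2.imwrite("pics/s4.png",cv2.resize(im[140:440,90:440,::-1],None,fx=2,fy=2))
E
```

```text
time_s: 8.0
tcp_pos: [0.5552, -0.1699, 0.2016]
eef_rot: [180.0, -0.0, -155.7]
contact_force: [-3.2, -0.6, -0.4]
gripper_width: 0.0003
gripper_force: 0.8
time_s: 8.5
tcp_pos: [0.5805, -0.153, 0.2016]
eef_rot: [-180.0, 0.0, -155.7]
contact_force: [-1.7, -0.8, -0.2]
gripper_width: 0.0004
gripper_force: 0.5
t 8.5 rail -0.01800460829623269 -0.09833959322492403 tipz 0.023509870544460604 rot [-179.9944    0.0122 -155.7199] F -1.8900425148176974 -0.0459358596367632 -0.18733219990551095 0.0003540887232298043
```

View pics/s4.png

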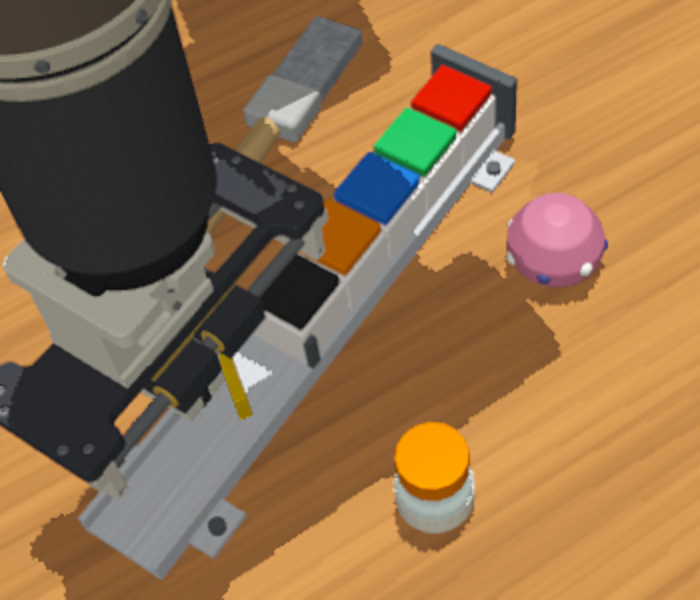

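The keeper now points about 50° round (tip at crop (245,415)), with the finger behind it. I'll continue along the arc.

```bash
python3 -m pendant '[[[-0.006,0.003,0,0,0,0,-1],[-0.012,0.008,0,0,0,0,-1],[-0.017,0.013,0,0,0,0,-1],[-0.021,0.018,0,0,0,0,-1],[-0.024,0.023,0,0,0,0,-1]]]' && python3 -m pendant '[[[-0.001,0.002,0,0,0,0,-1],[-0.001,0.004,0,0,0,0,-1]]]' && python3 st.py && python3 -m pendant '[[[0,0.001,0,0,0,0,-1],[0,0.002,0,0,0,0,-1]]]' && python3 st.py
```

```text
time_s: 9.05
tcp_pos: [0.5928, -0.1218, 0.2016]
eef_rot: [-180.0, 0.0, -155.7]
contact_force: [-1.0, -1.0, -0.2]
gripper_width: 0.0003
gripper_force: 0.4
time_s: 9.25
tcp_pos: [0.592, -0.118, 0.2017]
eef_rot: [-180.0, 0.0, -155.7]
contact_force: [0.3, 0.2, -0.4]
gripper_width: 0.0004
gripper_force: 0.3
t 9.25 rail 0.006930804773495515 -0.07115577024372596 tipz 0.023580107101386166 rot [-179.9878    0.0374 -155.6809] F 0.38549518581141184 0.06413711178608272 -0.36184469665344315 0.0003623156382971899
time_s: 9.45
tcp_pos: [0.5913, -0.1169, 0.2018]
eef_rot: [-179.9, 0.0, -155.7]
contact_force: [3.0, -7.1, -2.9]
gripper_width: 0.0003
gripper_force: 4.0
t 9.45 rail 0.0067368677456070185 -0.06985589921329548 tipz 0.023689194870491787 rot [-179.9461    0.0434 -155.6878] F -0.15222056529103403 -7.6872546669165285 -2.87894266650589 0.00033855672000180124
```

The keeper has reached its end of travel, with 7.7 N at the expected position. One small extra nudge, then retreat and check.

```bash
python3 -m pendant '[[[0,0.001,0,0,0,0,-1],[0,0.001,0,0,0,0,-1]]]' && python3 -m pendant '[[[0,-0.003,0,0,0,0,-1],[0,-0.015,0,0,0,0,-1],[0,-0.035,0,0,0,0,-1],[0,-0.05,-0.03,0,0,0,-1],[0,-0.06,-0.07,0,0,0,-1]]]' && python3 -m pendant '[[[0.03,-0.03,-0.02,0,0,0,-1],[0.06,-0.06,-0.04,0,0,0,-1],[0.09,-0.09,-0.06,0,0,0,-1],[0.12,-0.12,-0.08,0,0,0,-1],[0.145,-0.145,-0.09,0,0,0,-1]]]' && python3 -m pendant '[[[0.03,-0.03,0,0,0,0,-1],[0.06,-0.06,0,0,0,0,-1],[0.08,-0.08,0,0,0,0,-1],[0.09,-0.09,0,0,0,0,-1]]]' && python3 row.py
python3 - <<'E'
from st import *
im=r.capture("top"); cv2.imwrite("pics/t5.png",cv2.resize(im[180:360,250:550,::-1],None,fx=2.6,fy=2.6,interpolation=cv2.INTER_CUBIC))
im=r.capture("scene"); cv2.imwrite("pics/s5.png",cv2.resize(im[140:440,90:440,::-1],None,fx=2,fy=2))
E
```

```text
time_s: 9.65
tcp_pos: [0.5912, -0.1167, 0.2018]
eef_rot: [-179.9, 0.1, -155.7]
contact_force: [4.0, -7.5, -3.6]
gripper_width: 0.0002
gripper_force: 4.5
time_s: 10.15
tcp_pos: [0.6148, -0.1717, 0.27]
eef_rot: [179.9, -0.3, -155.8]
contact_force: [1.8, 0.2, -0.5]
gripper_width: 0.0004
gripper_force: 0.0
time_s: 10.65
tcp_pos: [0.5418, -0.3648, 0.3638]
eef_rot: [-179.9, 0.1, -155.7]
contact_force: [0.8, 0.2, 0.7]
gripper_width: 0.0003
gripper_force: 0.0
time_s: 11.05
tcp_pos: [0.4961, -0.484, 0.3612]
eef_rot: [180.0, -0.0, -155.8]
contact_force: [-0.0, 0.2, -0.0]
gripper_width: 0.0005
gripper_force: 0.0
t 11.05 rail -0.23107211615691106 -0.3652525899742147 tipz 0.18305714296376888 rot [ 179.9635   -0.0208 -155.8495] F 0.08393124521316955 0.22794158836570252 -0.022478630529070204 0.0005459549854569483
scene red 693 [-0.0002  0.1544]
scene green 775 [0.0001 0.1096]
scene blue 849 [-0.     0.066]
top red 840 [-0.0012  0.1578]
top green 845 [-0.0008  0.1139]
top blue 852 [-0.0008  0.0702]
t 11.15 rail -0.23032319585773137 -0.3647192399771337 tipz 0.18288831837248912 rot [ 179.9572   -0.0235 -155.857 ] F 0.20927910150808654 0.7073163700031291 0.02234871153393969 0.0006783809830922108
```

View pics/t5.png

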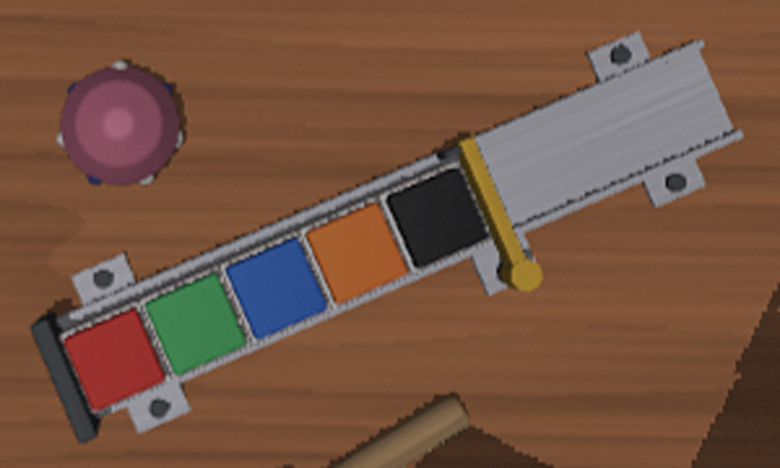

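View pics/s5.png

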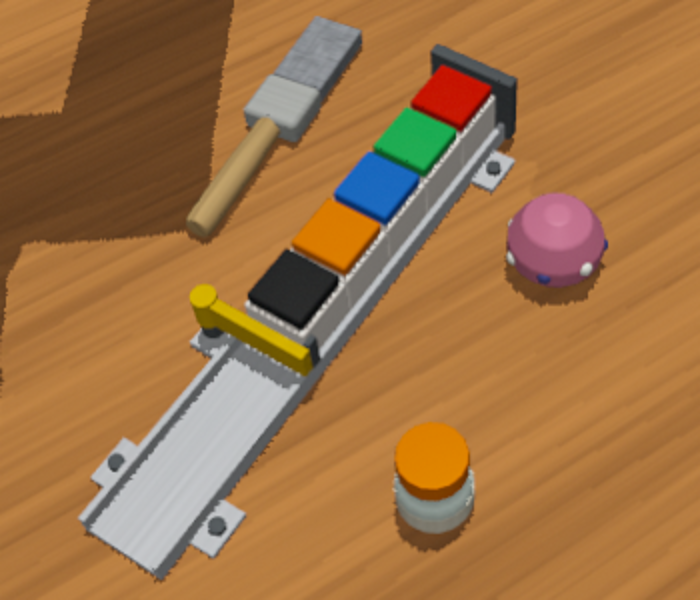

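Both views show red against the stop (t5 (78,365)) and the row unbroken. The keeper lies across the rail against its rest, from (525,272) to (467,143), and the bystanders have not moved.

```bash
python3 -c "
from plant import r
print(r.close_job())"
```

```text
the job is handed in; nothing more can be done
None
```

The five tubs were pushed home against the end stop as one unbroken row, the keeper was pushed round to the end of its travel across the rail behind the black tub, and the job was handed in after about 11 s of the 53 s allowed.

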